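# Offer a washed guard flap up to its hinge jamb and hold it for the pin

### The job

The blue guard flap has been washed and goes back on its hinge. Draw it straight up out of the slotted rack by its top edge, carry it to the grey hinge jamb and lower it upright, screwed leaf to the open front, so that its two knuckles come down into the two gaps between the jamb's three knuckles and all five holes are in line. Finish holding it still there, with its weight in the gripper and not resting on the jamb, so that a workmate can slide the hinge pin through; leave the dark cover in the rack and the pin, hex key and pipe clamp where they are.

Things in the scene. Friction and masses are not known exactly. Their poses are not given: they have to be found in the camera images.
- rack: White panel rack fixed to the worktop, 124 mm deep (x), 166 wide (y), 110 high; origin under its centre. Two upright slots along y at x = -32 and +32 mm, 10 mm wide: a panel's side edges run in grooves in the two end cheeks. Slot floors 45 mm above the worktop, tops open. One slot holds the blue flap, the other the dark cover; which one varies.
- flap: Blue guard flap, about 0.4 kg. Origin on its hinge axis midway between its knuckles; y along that axis, z up the sheet, -x out of the face with the screwed steel leaf. Sheet 150 wide, 110 high, 6 mm thick, z = 16 to 126 mm. Below it two knuckles: tubes 20 mm outside, 12 bore, 24 long, at y = +27.5 and -27.5 mm. Stands in its slot on the sheet's lower edge, leaf to the robot, axis 29 mm above the worktop.
- flap_grip (a point): Centre of the aluminium channel along the flap's top edge (146 mm long, 12 mm thick, 14 mm high, its top 7 mm above this point), 121 mm above the hinge axis: the place to grip, fingers closing across the 12 mm. In the rack it is 150 mm above the worktop.
- flap_left (a point): Centre of the bore of the flap's left (+y) knuckle; axes as the flap's.
- flap_right (a point): Centre of the bore of the flap's right (-y) knuckle; axes as the flap's.
- jamb: Grey hinge jamb bolted down; origin under its centre, y along the hinge axis, -x its open front. Foot 190 x 72 mm; block x = -14 to 14 mm, 44 high; back plate x = 12 to 20 mm, 70 high. On the block three steel knuckles, 20 mm outside, 12 bore, axis at x = 0, 56 mm above the worktop; two gaps between them, 29 mm long, open above and in front.
- gap_left (a point): Point on the jamb's hinge axis in the middle of its left (+y) gap, 56 mm above the worktop: where flap_left belongs; axes as the jamb's. With the holes in line the flap's knuckles have 2 mm of air below (to the block), 2 mm behind (to the back plate) and 2.5 mm at each end, and flap_grip is 177 mm above the worktop.
- gap_right (a point): Point on the jamb's hinge axis in the middle of its right (-y) gap, 56 mm above the worktop: where flap_right belongs; axes as the jamb's.
- cover_mid (a point): Centre of the plain dark-grey cover sheet (150 x 110 x 6 mm, same top channel, no hinge) that stands in the rack's other slot, to be left there.
- hinge_pin: Steel hinge pin, 8 mm thick, 145 mm long with a 40 mm bent handle, lying flat in front of the jamb; origin under the middle of its shaft. Left alone.
- hex_key: Black hex key, 41 x 115 x 8 mm, lying flat behind the jamb; origin at its underside. Left alone.
- pipe_clamp: Steel pipe clamp, 68 x 98 x 14 mm, lying flat on the worktop beyond the work; origin at its underside. Left alone.

How it is judged:
On the way:
1. the flap is drawn up out of the rack by the gripper, upright, its knuckles above the rack's top (height (world z) of each of flap_left, flap_right above 0.122 m and contact force between the fingers and flap above 2 N and angle between flap's own z axis and vertical below 0.25 rad), for 0.1 s.
At the end, for the whole second after the job is handed in: Left knuckle in the left gap, right in the right, their bores within 2.5 mm of the jamb's hinge axis in height and depth and 4 mm of the gap's middle along it; the flap upright within 0.1 rad, at rest, gripped by the fingers and pressing on the jamb with less than 2 N (x of flap_left in the frame of gap_left between -0.0025 and 0.0025 m and z of flap_left in the frame of gap_left between -0.0025 and 0.0025 m and y of flap_left in the frame of gap_left between -0.004 and 0.004 m and x of flap_right in the frame of gap_right between -0.0025 and 0.0025 m and z of flap_right in the frame of gap_right between -0.0025 and 0.0025 m and y of flap_right in the frame of gap_right between -0.004 and 0.004 m and angle between flap's own z axis and vertical below 0.1 rad and contact force between the fingers and flap above 2 N and contact force between flap and jamb below 2 N and linear speed of flap below 0.02 m/s); the arm keeps its last pose, push and grip.
It fails at once if the flap is tipped over or dropped (angle between flap's own z axis and vertical above 0.5 rad).
It fails at once if the dark cover, the hinge pin, the hex key or the pipe clamp is moved by more than 30 mm (distance of any of cover_mid, hinge_pin, hex_key, pipe_clamp from where it was at the start of the episode above 0.03 m).
It also fails if it takes over 45 s, if anything falls off the work surface, if the arm or the gripper's body presses on something with over 40 N, if the wrist force passes 120 N, or if a joint passes its speed limit or range.

### The arm

A 7-joint arm with a two-finger parallel gripper is mounted at the origin on a cart in front of the work surface, level with it; the furniture and walls round the work are solid. World frame = base frame: x ahead of the robot, y to its left, z up, the work surface at z = 0. Lengths are in m, angles in rad, forces in N, time in s.
With the tool pointing down it reaches from about 0.425 to 0.95 m from the base axis. Payload 4.7 kg.
Tool frame: the origin (TCP) lies between the finger pads; the fingertips stand 25 mm ahead of it and the grasp point (between the pads) lies 6 mm ahead of it; x points along the fingers, z is the direction in which the jaws open and shut, and the axes are right-handed (so a half turn about x gives the same grasp; the last joint's range is limited). The gripper opens to 85 mm and grips with 20 to 120 N. Pads are 22 mm wide; open, the fingers measure 114 mm over their backs; the gripper's body (76 mm by 85 mm) begins 54 mm behind the grasp point. The pads swing forward as they close: fully open they stand 13 mm farther back than shut.
Start: joints at [-1.208, 0.469, -0.049, 1.532, 0.024, 1.141, -0.082], TCP at [0.258, 0.624, 0.256] pointing down, gripper open.
Joint ranges: [-2.59, 2.59], [-0.33, 1.99], [-1.39, 1.29], [0.1, 2.45], [-1.04, 4.18], [0.21, 1.99], [-2.66, 2.66]. Speed limits (rad/s): [2.57, 2.57, 3.14, 3.14, 3.14, 3.14, 3.14].

### API

Orientations are given as a 3x3 rotation matrix whose columns are the frame's x, y, z axes.
In Python, from rig import * gives the robot as it stands. Calls block until the motion is done:
- movep(position, orientation): joint-space move of the TCP to a pose.
- move_l(position, attitude=None, feed=0.15, until_force=None): straight line of the TCP; attitude=None keeps the orientation; feed is the mean speed in m/s. With until_force (N) it stops when the force on the tool has changed by that much, and returns True; else False.
- move_joints(angles): joint-space move.
- command_gripper(opening, newtons=None): finger opening in m; newtons is the grip in N (None keeps the last); returns when the fingers have stopped.
- sleep(seconds).
- inverse_kinematics(position, orientation): joint angles nearest the present ones, or None.
- sense(): the state.
- camera(name): name is "scene" or "side" or "wrist"; returns (picture, depth): 384x512x3 uint8, red, green, blue; 384x512 float32, m along the optical axis (not along the pixel's ray), 0 where there is no reading.
- camera_params(name): a dict with "K" (3x3 intrinsics, pixels), "position" and "rotation" of the camera in the world; the wrist camera has in their place "tool_from_camera" (4x4, takes a point from camera to tool coordinates, whose origin is the TCP and whose axes are the tool frame's). Camera axes: x right, y down, z forward; pixel columns grow to the right and rows downward; lengths in m; the calibration is good to about 2 mm. A picture is of the moment at which its call begins: read the wrist's pose just before it. camera_params takes no time and is no camera call.
A pose or a line that the arm cannot do raises Unreachable and nothing moves.
- finish_job(): hands the job in, once; it reports no verdict.
The state is a dict: "time_s": time; "joint_pos": joint angles; "qd": joint speeds; "joint_efforts": joint torques, N m; "position": TCP position; "tcp_rot": TCP orientation; "wrist_force": force on the tool from outside, world axes, zero at the start; "ft_torque": the same for the moment, N m; "finger_gap": finger opening in m.
Only numpy, scipy, OpenCV 4.12 (cv2) and the standard library are available. Lean on these libraries where they do the work, as an engineer would, in place of code of your own. Each camera call takes 0.05 s, during which the arm holds its last target.

## Working session

There is one attempt and no reset: what is moved stays moved. The work goes in short steps, each a Python script; the robot and the scene stay as the last script left them, time stands still between calls to the robot, and variables do not carry over. Pictures are saved under pics/ and viewed, and the job is handed in when it is done.

```bash
ls; mkdir -p pics; python3 - <<'E'
from rig import *
import cv2,numpy as np,pickle
d={}
for n in ["scene","side","wrist"]:
    s=sense(); im,dp=camera(n); p=camera_params(n); d[n]=(im,dp,p,s['position'],s['tcp_rot'])
    cv2.imwrite(f"pics/a_{n}.png",im[:,:,::-1]); print(n,p)
pickle.dump(d,open("a.pkl","wb")); s=sense();print(s['time_s'],s['tcp_rot'],s['finger_gap'],s['position'])
E
```

```text
pics
scene {'K': array([[409.05176787,   0.        , 252.48791741],
       [  0.        , 409.05176787, 188.92940008],
       [  0.        ,   0.        ,   1.        ]]), 'position': array([ 0.04097722, -0.29076596,  0.743903  ]), 'rotation': array([[ 0.62993368, -0.53932773,  0.55884628],
       [-0.77656119, -0.4482108 ,  0.4427864 ],
       [ 0.01167395, -0.7129044 , -0.70116406]])}
side {'K': array([[387.59310498,   0.        , 257.2793765 ],
       [  0.        , 387.59310498, 193.97493459],
       [  0.        ,   0.        ,   1.        ]]), 'position': array([0.31750129, 0.89334753, 0.42969465]), 'rotation': array([[-0.94879849, -0.09799981,  0.30029561],
       [-0.31545263,  0.3435053 , -0.88458677],
       [-0.0164638 , -0.93402363, -0.35683161]])}
wrist {'K': array([[308.02740639,   0.        , 261.30541109],
       [  0.        , 308.02740639, 188.22540968],
       [  0.        ,   0.        ,   1.        ]]), 'tool_from_camera': array([[ 5.47022136e-04, -3.24026208e-01,  9.46047947e-01,
        -1.17851888e-01],
       [-5.22884244e-04, -9.46048051e-01, -3.24025942e-01,
         8.37199379e-02],
       [ 9.99999714e-01, -3.17424203e-04, -6.86937425e-04,
        -6.02610796e-04],
       [ 0.00000000e+00,  0.00000000e+00,  0.00000000e+00,
         1.00000000e+00]])}
0.15 [[-5.37071784e-04 -9.24245332e-01  3.81798741e-01]
 [-1.37475660e-03  3.81799117e-01  9.24244310e-01]
 [-9.99998911e-01 -2.84947998e-05 -1.47566591e-03]] 0.08531486706490837 [0.25757062 0.62349213 0.25551185]
```

View pics/a_scene.png

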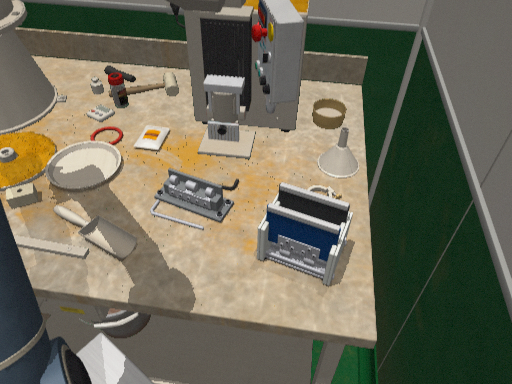

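View pics/a_side.png

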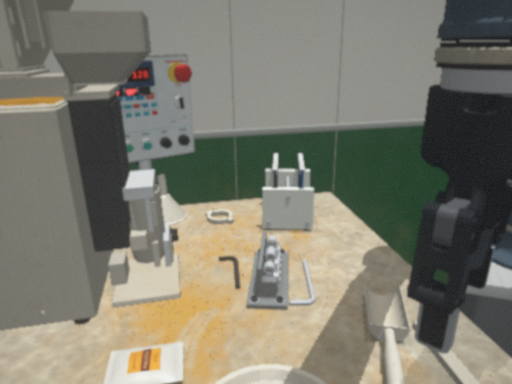

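View pics/a_wrist.png

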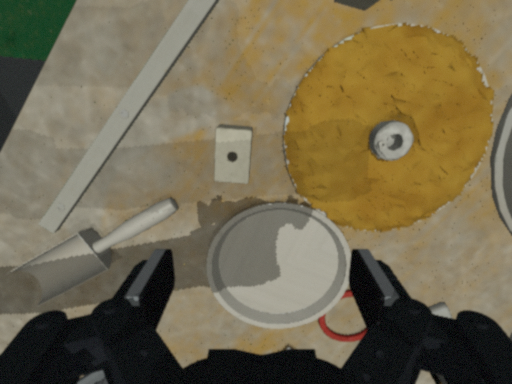

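The scene view shows the rack near (305,230), with the blue flap in the front slot and the cover behind it. The jamb is at (193,195), with the pin in front of it. I'll get rough positions from depth.

```bash
cat > h.py <<'E'
import numpy as np,cv2
def cloud(dp,K,R,t):
    v,u=np.mgrid[:dp.shape[0],:dp.shape[1]]
    c=np.stack([(u-K[0,2])/K[0,0]*dp,(v-K[1,2])/K[1,1]*dp,dp],-1)
    return c@np.asarray(R).T+t
def wristpose(p,pos,rot):
    T=p['tool_from_camera']; return rot@T[:3,:3], pos+rot@T[:3,3]
def ray(px,K,R,t,z):
    px=np.atleast_2d(px).astype(float)
    d=np.c_[(px[:,0]-K[0,2])/K[0,0],(px[:,1]-K[1,2])/K[1,1],np.ones(len(px))]@R.T
    return t+d*((z-t[2])/d[:,2])[:,None]
def proj(X,K,R,t):
    c=(np.atleast_2d(X)-t)@R; return c[:,:2]/c[:,2:]@np.diag([K[0,0],K[1,1]])+K[:2,2]
E
python3 - <<'E'
import pickle,cv2,numpy as np
from h import *
d=pickle.load(open("a.pkl","rb")); im,dp,p=d["scene"][:3]
P=cloud(dp,p['K'],p['rotation'],p['position'])
for n,(u0,u1,v0,v1),(z0,z1) in [("rack",(255,358,180,285),(.10,.118)),("chan",(255,358,180,285),(.147,.165)),("jambfoot",(150,240,168,225),(.004,.02)),("jambtop",(150,240,168,225),(.055,.08))]:
    m=np.zeros(dp.shape,bool); m[v0:v1,u0:u1]=1; m&=(P[...,2]>z0)&(P[...,2]<z1)
    q=P[m][:,:2]; r=cv2.minAreaRect(q.astype(np.float32)*1000); print(n,m.sum(),q.mean(0),np.median(P[m][:,2]),r)
cv2.imwrite("pics/a_crop.png",cv2.resize(im[160:290,140:360,::-1],None,fx=3.5,fy=3.5,interpolation=cv2.INTER_CUBIC))
E
```

```text
rack 1269 [ 0.54252698 -0.04241127] 0.10915531932098643 ((546.9343872070312, -31.223548889160156), (124.52537536621094, 166.00271606445312), 14.74399471282959)
chan 1095 [ 0.54329858 -0.03486082] 0.1556585619634221 ((546.79345703125, -31.53565216064453), (80.85780334472656, 149.5128631591797), 15.057077407836914)
jambfoot 1107 [0.48981615 0.24905205] 0.00946537219140986 ((503.3228454589844, 254.64418029785156), (150.61465454101562, 223.13711547851562), 45.522865295410156)
jambtop 519 [0.51343975 0.26569923] 0.06454505308395797 ((510.6025695800781, 267.81256103515625), (32.00526809692383, 150.68467712402344), 13.89148235321045)
```

View pics/a_crop.png

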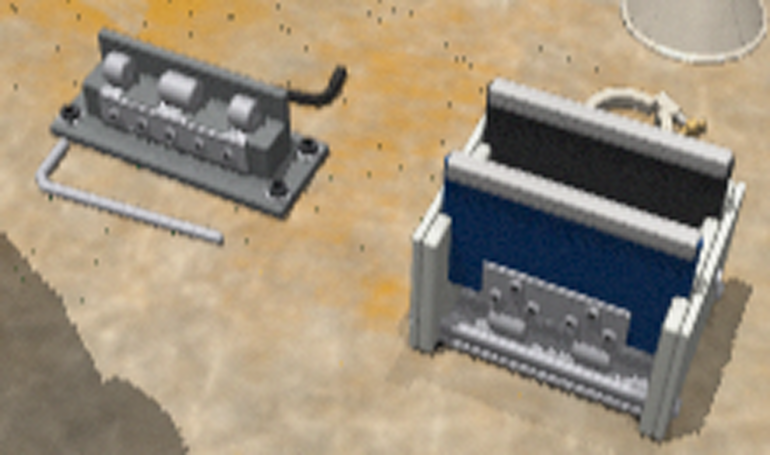

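```bash
python3 - <<'E'
from rig import *
from h import *
import pickle
def att(yaw):
    c,s=np.cos(yaw),np.sin(yaw); return np.array([[0,-s,c],[0,c,s],[-1,0,0.]])
y=np.radians(14.8)
for pos in ([.516,-.040,.33],[.507,.262,.25],[.507,.262,.18]):
  for a in (y,y+np.pi,y-np.pi): print(pos,a,inverse_kinematics(pos,att(a)))
d={}
for n,pos,a in [("jamb",[.507,.262,.26],y),("rack",[.516,-.040,.33],y)]:
    movep(pos,att(a)); sleep(.3)
    s=sense(); im,dp=camera("wrist"); d[n]=(im,dp,camera_params("wrist"),np.array(s['position']),np.array(s['tcp_rot']))
    cv2.imwrite(f"pics/b_{n}.png",im[:,:,::-1]); print(s['time_s'],s['joint_pos'],s['position'])
im,dp=camera("scene"); d['scene']=(im,dp,camera_params("scene"))
pickle.dump(d,open("b.pkl","wb"))
E
```

```text
[0.516, -0.04, 0.33] 0.2583087292951608 [-0.53243546  0.15462325  0.60632682  1.83070925 -0.09486378  1.18506688
  0.36237498]
[0.516, -0.04, 0.33] 3.399901382884954 [-0.93214633  0.23639384  1.12284093  1.84560904 -0.22837746  1.2009736
 -2.61988107]
[0.516, -0.04, 0.33] -2.8832839242946324 [-0.93214633  0.23639384  1.12284093  1.84560904 -0.22837746  1.2009736
 -2.61988107]
[0.507, 0.262, 0.25] 0.2583087292951608 [-0.77093878  0.30664432  0.27638462  1.80791556 -0.09566011  1.03999475
 -0.19999807]
[0.507, 0.262, 0.25] 3.399901382884954 [ 0.27767739  0.56851227 -1.17286624  1.75034675  0.55984864  1.20705864
  2.35009815]
[0.507, 0.262, 0.25] -2.8832839242946324 [ 0.27767739  0.56851227 -1.17286624  1.75034675  0.55984864  1.20705864
  2.35009815]
[0.507, 0.262, 0.18] 0.2583087292951608 [-0.75730375  0.38337784  0.26461184  1.87970212 -0.12576704  0.89451944
 -0.17382756]
[0.507, 0.262, 0.18] 3.399901382884954 [ 0.26360735  0.67788535 -1.17674703  1.82260344  0.69513155  1.12934261
  2.24074925]
[0.507, 0.262, 0.18] -2.8832839242946324 [ 0.26360735  0.67788535 -1.17674703  1.82260344  0.69513155  1.12934261
  2.24074925]
2.0667 [-0.77332636  0.29737743  0.27716602  1.79596919 -0.09206684  1.06086992
 -0.20314904] [0.5067668  0.26266625 0.25991156]
3.6 [-0.40751378  0.14876445  0.45847092  1.82484891 -0.07069469  1.18455292
  0.33321991] [ 0.51612675 -0.03910122  0.32970063]
```

View pics/b_jamb.png

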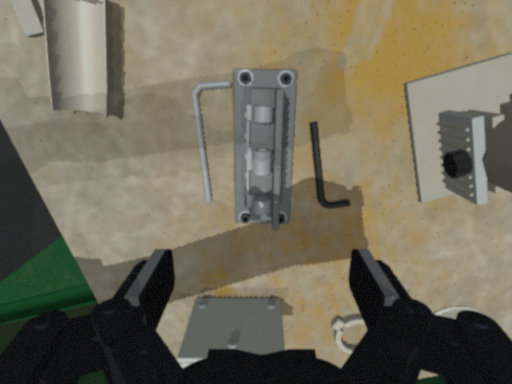

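View pics/b_rack.png

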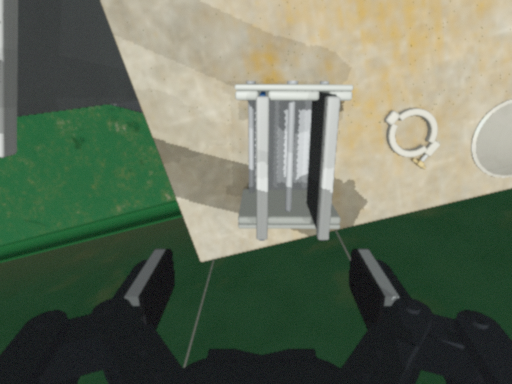

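```bash
python3 - <<'E'
import pickle
from h import *
d=pickle.load(open("b.pkl","rb"))
for n in ("jamb","rack"):
    im,dp,p,pos,rot=d[n]; R,t=wristpose(p,pos,rot); P=cloud(dp,p['K'],R,t)
    H=np.histogram(P[...,2][dp>0],bins=np.arange(-.01,.20,.005)); print(n,list(zip((H[1][:-1]*1000).round(),H[0])))
    for z0,z1 in ([(.004,.014),(.042,.048),(.062,.08)] if n=="jamb" else [(.104,.115),(.150,.165)]):
        m=((P[...,2]>z0)&(P[...,2]<z1)).astype(np.uint8); k,l,st,_=cv2.connectedComponentsWithStats(m)
        for i in range(1,k):
            if st[i,4]>150:
                q=P[l==i]; r=cv2.minAreaRect((q[:,:2]*1000).astype(np.float32)); print(z0,st[i],np.median(q[:,2]).round(4),np.round(np.array(cv2.boxPoints(r)).mean(0),1),np.round(r[1],1),round(r[2],2))
E
```

```text
jamb [(np.float64(-10.0), np.int64(0)), (np.float64(-5.0), np.int64(44948)), (np.float64(0.0), np.int64(71959)), (np.float64(5.0), np.int64(4785)), (np.float64(10.0), np.int64(5380)), (np.float64(15.0), np.int64(8092)), (np.float64(20.0), np.int64(802)), (np.float64(25.0), np.int64(942)), (np.float64(30.0), np.int64(679)), (np.float64(35.0), np.int64(245)), (np.float64(40.0), np.int64(2047)), (np.float64(45.0), np.int64(776)), (np.float64(50.0), np.int64(348)), (np.float64(55.0), np.int64(461)), (np.float64(60.0), np.int64(980)), (np.float64(65.0), np.int64(1408)), (np.float64(70.0), np.int64(1135)), (np.float64(75.0), np.int64(493)), (np.float64(80.0), np.int64(489)), (np.float64(85.0), np.int64(533)), (np.float64(90.0), np.int64(660)), (np.float64(95.0), np.int64(710)), (np.float64(100.0), np.int64(873)), (np.float64(105.0), np.int64(1733)), (np.float64(110.0), np.int64(620)), (np.float64(115.0), np.int64(261)), (np.float64(120.0), np.int64(269)), (np.float64(125.0), np.int64(255)), (np.float64(130.0), np.int64(225)), (np.float64(135.0), np.int64(179)), (np.float64(140.0), np.int64
[... 2778 characters left out ...]
 (np.float64(155.0), np.int64(3516)), (np.float64(160.0), np.int64(0)), (np.float64(165.0), np.int64(0)), (np.float64(170.0), np.int64(0)), (np.float64(175.0), np.int64(0)), (np.float64(180.0), np.int64(0)), (np.float64(185.0), np.int64(0)), (np.float64(190.0), np.int64(0))]
0.104 [ 235   85  119   16 1578] 0.1099 [529.4  40.2] [123.6  15.2] 14.87
0.104 [315  93   8 101 190] 0.1098 [571.6  -6.6] [  0.9 111.4] 14.63
0.104 [238 215  18  14 246] 0.1098 [ 517.6 -117.4] [21.1 16.1] 16.11
0.104 [268 215  48  14 617] 0.11 [ 570.2 -103.5] [56.9 16.4] 15.18
0.15 [ 256   94   13  147 1811] 0.1572 [516.4 -40.2] [ 11.9 149. ] 14.53
0.15 [ 317   94   24  147 1922] 0.1572 [579.2 -23.6] [ 12.8 149.1] 14.71
```

The wrist view shows the jamb at (265,145), knuckles at about (262,114), (262,163) and (261,207). The flap channel is at (262,165), with the cover at (328,165). Depth gives consistent fits: flap grip at about (516,-40) mm with yaw 14.7°, jamb axis at about (505.8,265.8) mm with yaw 13.9°. I'll cross-check the jamb with the scene camera, then grip.

```bash
cat >> h.py <<'E'
def att(yaw):
    c,s=np.cos(yaw),np.sin(yaw); return np.array([[0,-s,c],[0,c,s],[-1,0,0.]])
E
python3 - <<'E'
import pickle
from h import *
d=pickle.load(open("a.pkl","rb")); im,dp,p=d["scene"][:3]
P=cloud(dp,p['K'],p['rotation'],p['position'])
yw=np.radians(13.9);J=np.array([.5058,.2658]);A=np.array([[np.cos(yw),np.sin(yw)],[-np.sin(yw),np.cos(yw)]])
L=(P[...,:2]-J)@A.T*1000; Z=P[...,2]*1000
M=(abs(L[...,0])<45)&(abs(L[...,1])<105)
def rep(n,m):
    m=m&M; print(n,m.sum(),*[np.percentile(a[m],[1,50,99]).round(1) for a in (L[...,0],L[...,1],Z)])
rep("foot",(Z>6)&(Z<14)); rep("plate",(Z>68.3)); 
for c in (-50,0,50): rep("kn",(Z>60)&(Z<68)&(abs(L[...,1]-c)<20)&(L[...,0]<9))
d=pickle.load(open("b.pkl","rb")); im,dp,p,pos,rot=d["jamb"]; R,t=wristpose(p,pos,rot); P=cloud(dp,p['K'],R,t)
L=(P[...,:2]-J)@A.T*1000; Z=P[...,2]*1000;M=(abs(L[...,0])<45)&(abs(L[...,1])<105); print("wrist")
rep("foot",(Z>6)&(Z<14)); rep("plate",(Z>68.3)); 
for c in (-50,0,50): rep("kn",(Z>60)&(Z<68)&(abs(L[...,1]-c)<20)&(L[...,0]<9))
E
python3 - <<'E'
from rig import *
from h import *
y=np.radians(14.75)
command_gripper(.045,60)
g=np.array([.5163,-.0399])
movep([*g,.20],att(y)); move_l([*g,.156],feed=.08); sleep(.2)
s=sense();print(s['position'],s['wrist_force'],s['time_s'])
im,_=camera("wrist"); cv2.imwrite("pics/c_w.png",im[:,:,::-1]); im,_=camera("scene"); cv2.imwrite("pics/c_s.png",cv2.resize(im[120:300,180:400,::-1],None,fx=3,fy=3))
E
```

```text
foot 688 [-35.8 -21.7  34.1] [-94.2 -22.8  93. ] [ 6.3  9.8 13.5]
plate 123 [10.4 14.7 19.4] [-71.8  -2.3  73.4] [68.4 69.9 72.4]
kn 42 [-10.3  -3.5   6.8] [-57.3 -51.2 -41.5] [60.5 63.6 67.2]
kn 62 [-10.1  -4.2   7.5] [-12.1   0.3  13.3] [60.7 64.4 67.3]
kn 36 [-8.9 -3.4  5.4] [42.  49.6 58.5] [60.  64.3 67.5]
wrist
foot 4198 [-37.5  -3.4  37.6] [-92.8  27.4  93.9] [ 7.8 10.4 12.8]
plate 18027 [-44.5   2.3  44.4] [-45.4   8.1  79.8] [ 69.4 313.4 377.8]
kn 230 [-8.9 -0.1  8.9] [-57.8 -49.3 -41.8] [60.6 65.  67.3]
kn 427 [-9.3  0.1  8.8] [-12.5   0.7  12.8] [60.2 65.1 67.6]
kn 288 [-8.7 -0.6  8.5] [42.5 50.1 57.8] [60.6 65.  67.6]
[ 0.51668296 -0.03989203  0.15652706] [-1.12346216 -0.12410837  0.00748704] 5.6583
```

View pics/c_w.png

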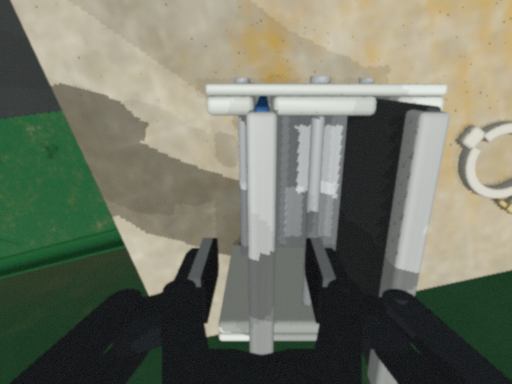

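View pics/c_s.png

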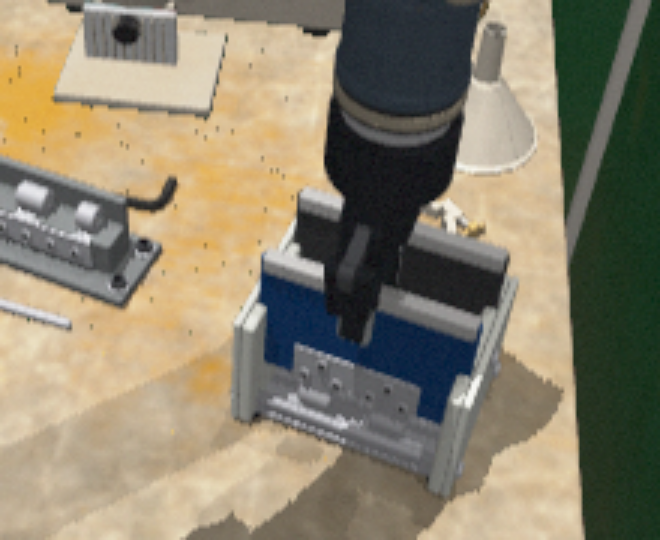

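The wrist view shows the channel centred between the fingers (column 262, fingers at 207 and 316), clear of the cover. Next: grip and draw it up.

```bash
python3 - <<'E'
from rig import *
from h import *
import pickle
command_gripper(0.0,90)
s=sense();print(s['position'],s['wrist_force'],s['finger_gap'])
p=np.array(s['position']); p[2]+=.125
move_l(p,feed=.08); sleep(.2); s=sense();print(s['position'],s['wrist_force'],s['ft_torque'],s['finger_gap'],s['time_s'])
d={}
for n in ("wrist","scene","side"):
    im,dp=camera(n); d[n]=(im,dp,camera_params(n),np.array(s['position']),np.array(s['tcp_rot']));cv2.imwrite(f"pics/d_{n}.png",im[:,:,::-1])
pickle.dump(d,open("d.pkl","wb"))
E
```

```text
[ 0.51671307 -0.039804    0.15631096] [0.49592094 0.18334398 1.95339771] 0.010227657773260013
[ 0.51661743 -0.03980086  0.28103853] [-0.26192745  0.2501621  -4.64230167] [ 0.0217906  -0.0195017  -0.01421154] 0.010321901327621076 8.075
```

View pics/d_scene.png

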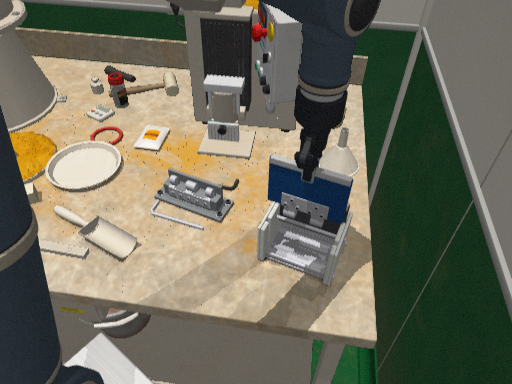

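View pics/d_wrist.png

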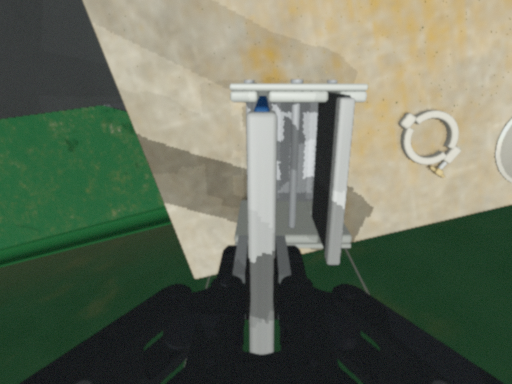

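The flap is clear of the rack (blue sheet at (312,190), cover still in place). Now I'll check the flap's position in the grip, then move above the jamb and look.

```bash
python3 - <<'E'
from rig import *
from h import *
import pickle
d=pickle.load(open("d.pkl","rb"))
im,dp,p,pos,rot=d["wrist"]; R,t=wristpose(p,pos,rot); T=(cloud(dp,p['K'],R,t)-pos)@rot
m=(T[...,0]<.006)&(T[...,0]>-.006)&(abs(T[...,2])<.012)&(T[...,1]>.015)&(dp>0)&(T[...,1]<.1)
q=T[m]*1000; print("channel z lo/hi by y, x med",np.median(q[:,0]),q[:,1].max())
for a in (25,40,55,68):
    k=q[abs(q[:,1]-a)<6]; print(a,np.percentile(k[:,2],[1,50,99]).round(2))
m2=(T[...,0]<.01)&(T[...,0]>-.01)&(abs(T[...,2])<.012)&(T[...,1]<-.04)&(T[...,1]>-.1)&(dp>0); print("neg end",m2.sum(),(T[m2][:,1].min() if m2.any() else 0))
im,dp,p=d["scene"][:3]
P=cloud(dp,p['K'],p['rotation'],p['position']); T=(P-pos)@rot*1000
m=(im[...,2].astype(int)>im[...,0]+30)&(P[...,2]>.12)&(abs(T[...,2])<20)&(abs(T[...,1])<90)
q=T[m]; print("blue",m.sum(),np.percentile(q[:,1],[.5,50,99.5]),np.median(q[:,2]),np.percentile(q[:,0],[.5,99.5]))
A=np.c_[q[:,0],q[:,1],np.ones(len(q))]; print(np.linalg.lstsq(A,q[:,2],rcond=None)[0])
movep([.5058,.2658,.25],att(np.radians(13.9))); sleep(.3); s=sense(); print(s['position'],s['time_s'],s['finger_gap'])
d={}
for n in ("wrist","scene","side"):
    im,dp=camera(n); d[n]=(im,dp,camera_params(n),np.array(s['position']),np.array(s['tcp_rot']));cv2.imwrite(f"pics/e_{n}.png",im[:,:,::-1])
pickle.dump(d,open("e.pkl","wb"))
E
```

```text
channel z lo/hi by y, x med -0.764999203783724 74.75051540489243
25 [-6.32 -0.37  5.17]
40 [-6.53 -0.77  5.33]
55 [-6.3  -0.76  5.15]
68 [-6.49 -0.75  5.33]
neg end 106 -0.04346220786808116
blue 2250 [-74.00086243  -8.06836899  73.77666476] -2.757588585904792 [ 17.02769677 109.69057362]
[ 9.19091021e-03  3.54003938e-04 -3.27597993e+00]
[0.50624672 0.2647889  0.25021822] 9.7 0.010068109732366012
```

View pics/e_scene.png

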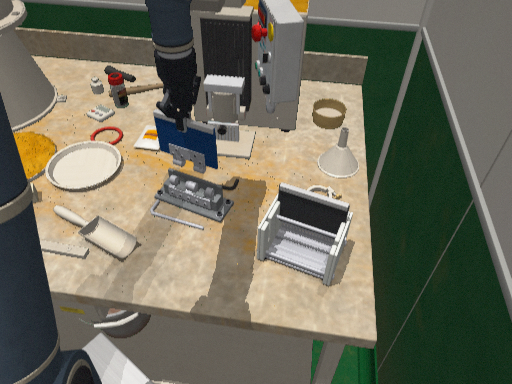

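View pics/e_side.png

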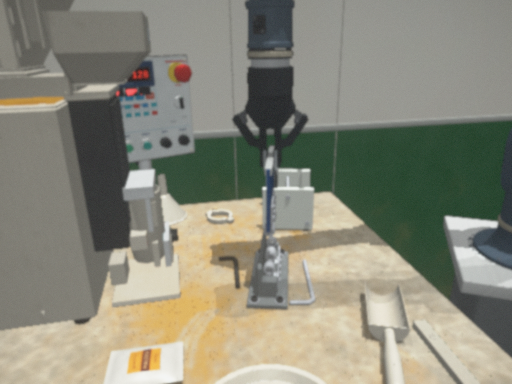

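View pics/e_wrist.png

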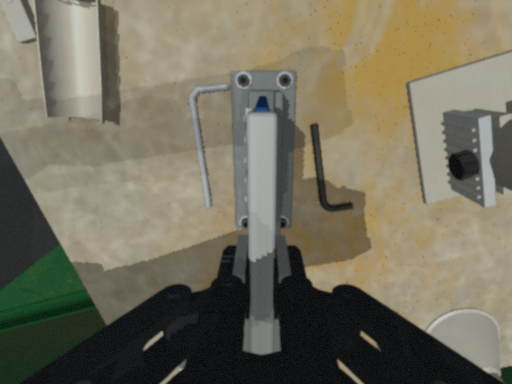

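The flap hangs over the jamb: knuckles at (178,157) and (202,166) in the scene view, gaps just below. Tool-frame bias is under 1 mm. The arm shows about 1 mm of static error, so I'll correct for it. First I'll compare the flap's knuckles with the jamb's in the same camera.

```bash
python3 - <<'E'
from rig import *
from h import *
import pickle
s=sense(); sleep(.3); s=sense(); print(s['position'],np.degrees(np.arctan2(s['tcp_rot'][1][2],s['tcp_rot'][0][2])),s['tcp_rot'][:,0])
d=pickle.load(open("e.pkl","rb"))
im,dp,p,pos,rot=d["scene"]
P=cloud(dp,p['K'],p['rotation'],p['position'])
yw=np.radians(13.9);J=np.array([.5058,.2658]);A=np.array([[np.cos(yw),np.sin(yw)],[-np.sin(yw),np.cos(yw)]])
L=(P[...,:2]-J)@A.T*1000; Z=P[...,2]*1000
tl=A@(pos[:2]-J)*1000; print("tcp in jamb",tl)
M=(abs(L[...,0])<25)&(abs(L[...,1])<80)&(Z>105)&(Z<290)
blue=M&(im[...,2].astype(int)>im[...,0]+30); q=np.c_[L,Z][blue] if 0 else np.concatenate([L,Z[...,None]],-1)[blue]
print("blue",len(q),np.percentile(q[:,1],[.5,99.5]),np.linalg.lstsq(np.c_[q[:,1],q[:,2]-120,np.ones(len(q))],q[:,0],rcond=None)[0])
k=M&~blue&(Z<142)
for c in (-27.5,27.5):
    m=k&(abs(L[...,1]-c)<17); print(c,m.sum(),np.percentile(L[...,0][m],[2,50]),np.percentile(L[...,1][m&(Z<128)],[2,50,98]),np.percentile(Z[m],[1,50]))
for n in ("scene","side"):
    im=d[n][0]; c=im[110:230,130:250] if n=="scene" else im[130:320,200:340]
    cv2.imwrite(f"pics/e2_{n}.png",cv2.resize(c[...,::-1],None,fx=4 if n=="scene" else 3,fy=4 if n=="scene" else 3,interpolation=cv2.INTER_CUBIC))
E
```

```text
[0.50577204 0.26584939 0.24998354] 13.907391144335945 [-2.19407556e-05 -2.50448373e-05 -9.99999999e-01]
tcp in jamb [ 0.19074691 -1.08880819]
blue 1441 [-75.57191073  73.22536714] [ 1.02571566e-03 -8.60832666e-03 -2.08640889e+00]
-27.5 107 [-10.59577424  -5.95973197] [-40.17963225 -33.4089952  -17.23582775] [114.58627272 128.87454451]
27.5 105 [-9.94688783 -5.63476287] [14.41944088 20.70189991 37.54972481] [115.04119513 128.45423104]
```

View pics/e2_scene.png

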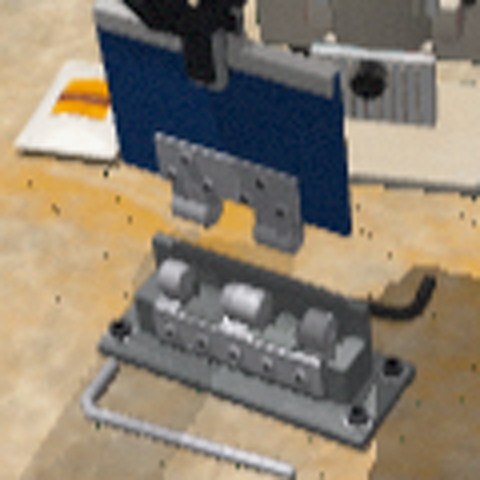

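View pics/e2_side.png

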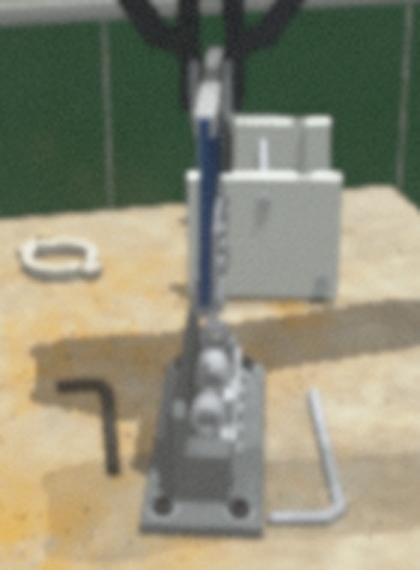

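Settled TCP is exact, and flap knuckle centres match the gaps to within about 0.5 mm in the scene camera. I'll lower with a force guard.

```bash
python3 - <<'E'
from rig import *
from h import *
import pickle
print(move_l([.5058,.2658,.215],att(np.radians(13.9)),feed=.06)); sleep(.3); s=sense(); f0=s['wrist_force'];print(s['position'],f0,s['ft_torque'])
print(move_l([.5058,.2658,.1835],feed=.02,until_force=4)); sleep(.5); s=sense(); print(s['position'],s['wrist_force'],s['ft_torque'],s['time_s'],s['finger_gap'])
d={}
for n in ("wrist","scene","side"):
    im,dp=camera(n); d[n]=(im,dp,camera_params(n),np.array(s['position']),np.array(s['tcp_rot']))
    c=im[110:230,130:250] if n=="scene" else im[130:320,200:340]
    cv2.imwrite(f"pics/f_{n}.png",cv2.resize(c[...,::-1],None,fx=4 if n=="scene" else 3,fy=4 if n=="scene" else 3,interpolation=cv2.INTER_CUBIC))
pickle.dump(d,open("f.pkl","wb"))
im,dp,p,pos,rot=d["scene"]
P=cloud(dp,p['K'],p['rotation'],p['position'])
yw=np.radians(13.9);J=np.array([.5058,.2658]);A=np.array([[np.cos(yw),np.sin(yw)],[-np.sin(yw),np.cos(yw)]])
L=(P[...,:2]-J)@A.T*1000; Z=P[...,2]*1000
for i,c in enumerate((-50,-27.5,0,27.5,50)):
    m=(abs(L[...,1]-c)<9)&(L[...,0]>-13)&(L[...,0]<-1.5)&(Z>50)&(Z<67)
    q=np.c_[L[...,0][m],Z[m]]
    # circle of known r=10: least squares centre
    from scipy.optimize import least_squares
    r=least_squares(lambda x:np.hypot(q[:,0]-x[0],q[:,1]-x[1])-10,[0,56],loss='soft_l1'); print(c,len(q),r.x.round(2),np.abs(r.fun).mean().round(2))
E
```

```text
False
[0.5059415  0.26586693 0.21534647] [ 0.34714066 -0.22133275 -3.87801376] [-0.04431128 -0.0065266   0.00382158]
False
[0.50579871 0.26580629 0.18349524] [ 0.34610274 -0.57817928 -3.55677878] [-0.03362446  0.0658526  -0.02253676] 13.4083 0.010049972238538077
-50 40 [ 0.63 56.56] 1.06
-27.5 36 [ 0.6  56.92] 1.05
0 38 [3.000e-02 5.601e+01] 1.07
27.5 36 [ 0.68 57.73] 1.04
50 39 [ 0.31 55.88] 1.28
```

View pics/f_scene.png

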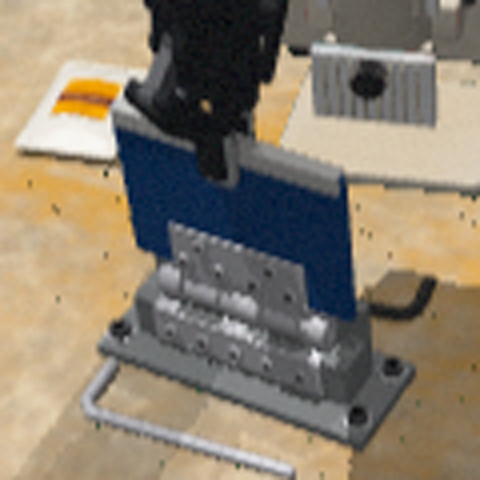

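View pics/f_side.png

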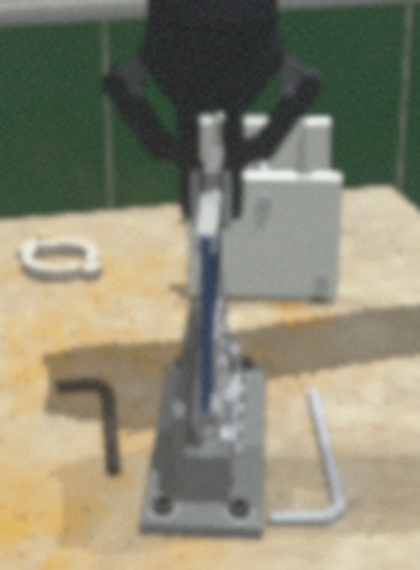

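The five knuckles form one line at (160–330, 275–330) in the zoomed scene view. Fitted flap knuckle centres are +0.3 mm in x and about +1 mm in z from the jamb's (coarse, since the leaf biases z). Next I'll check for slip in the grip, force steadiness and the other objects.

```bash
python3 - <<'E'
from rig import *
from h import *
import pickle
yw=np.radians(13.9)
def favg():
    F=[]
    for i in range(12): s=sense(); F.append(np.r_[s['wrist_force'],s['ft_torque']]); sleep(.04)
    return np.mean(F,0).round(3),np.std(F,0).round(3)
print(*favg())
move_l([.5058-.0003*np.cos(yw),.2658-.0003*np.sin(yw),.1832],feed=.01); sleep(.5); print(*favg())
s=sense(); print(s['position'],s['time_s'],s['qd'].max() if hasattr(s['qd'],'max') else 0)
pos,rot=np.array(s['position']),np.array(s['tcp_rot']); im,dp=camera("wrist"); p=camera_params("wrist")
cv2.imwrite("pics/g_wrist.png",im[:,:,::-1])
R,t=wristpose(p,pos,rot); W=cloud(dp,p['K'],R,t); T=(W-pos)@rot
m=(abs(T[...,0])<.006)&(abs(T[...,2])<.012)&(T[...,1]>.015)&(dp>0)&(T[...,1]<.1)
q=T[m]*1000; print("channel x,z",np.median(q[:,0]),np.percentile(q[:,2],[1,50,99]),q[:,1].max())
A=np.array([[np.cos(yw),np.sin(yw)],[-np.sin(yw),np.cos(yw)]]); L=(W[...,:2]-[.5058,.2658])@A.T*1000;Z=W[...,2]*1000
m=(Z>68)&(Z<73)&(L[...,0]>5)&(L[...,0]<30)&(abs(L[...,1])<80); print("plate",m.sum(),np.percentile(L[...,0][m],[2,98]))
m=(Z>7)&(Z<13)&(abs(L[...,0])<45)&(L[...,1]<97)&(L[...,1]>80); print("foot",m.sum(),np.percentile(L[...,0][m],[1,99]))
im,_=camera("scene"); cv2.imwrite("pics/g_scene.png",im[:,:,::-1])
E
```

```text
[ 3.300e-02  7.300e-02 -3.754e+00 -5.000e-03 -3.000e-03 -6.000e-03] [0.659 0.217 0.458 0.021 0.027 0.023]
[-7.400e-02 -1.310e-01 -3.766e+00  4.000e-03 -8.000e-03 -1.000e-03] [0.366 0.519 0.304 0.032 0.029 0.024]
[0.505505   0.26572015 0.18321218] 15.3083 0.0015699816480291972
channel x,z -0.7614293803681065 [-6.43870872 -0.7458086   5.27248202] 74.77263854772568
plate 1435 [12.01360326 19.64988174]
foot 1093 [-33.44376014  36.95330159]
```

View pics/g_scene.png

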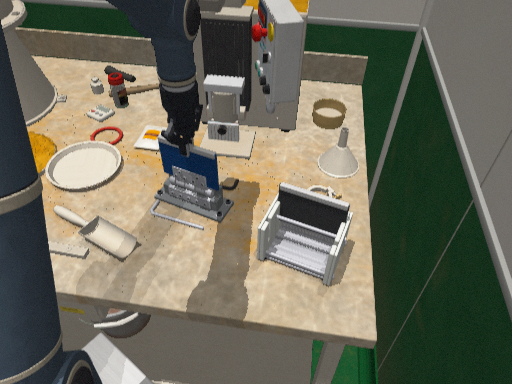

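View pics/g_wrist.png

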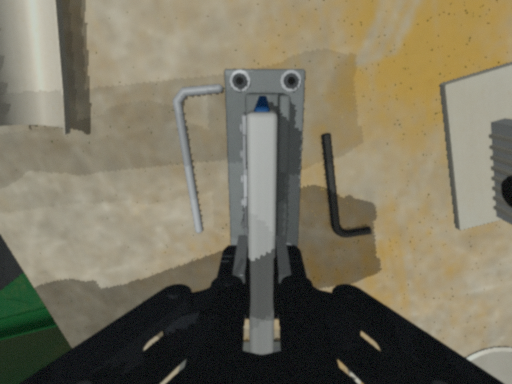

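The full weight (3.77 N) is on the wrist, with no side force or moment. The channel hasn't shifted in the grip, and nothing else has moved. Handing in.

```bash
python3 - <<'E'
from rig import *
finish_job(); print(sense()['time_s'])
E
```

```text
the job is handed in; nothing more can be done
the job is handed in; nothing more can be done
```

I drew the flap straight up out of the rack's front slot and lowered it upright into the jamb. I handed the job in at about 15 s of the 45 s limit, with the gripper still holding it. No verdict was reported.

**Last checks before handing in:**
- **Alignment:** the scene view showed the five knuckles in one line. In depth (x), the scene camera put the flap's knuckles about 0.3 mm behind the jamb's, and I then moved the flap 0.3 mm forward. In that final pose the wrist camera suggested it sat about 0.7 mm forward of the jamb's axis. The two views differ by about 0.7 mm, but either is inside the 2.5 mm limit.
- **Height:** this is the least certain figure. The scene-camera circle fit put the flap about 1 mm high, but that reading is coarse because the leaf distorts it. I set the height from the grasp height instead, and the wrist camera showed no slip in the grip.
- **Contact:** the wrist carried a steady 3.8 N downward (about 0.4 kg, as expected for the flap). Average side force was about 0.15 N and the moments were near zero, so it is not pressing on the jamb.
- **Other objects:** the pin, hex key, pipe clamp and cover looked unmoved in the final pictures; I did not measure them.

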